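# Close a jeweller's two-part mould over its insert rings and hold it shut

### The job

Load and close the two-part metal mould on the stall: thread the wide brass ring down the middle post of the lower half until it lies fully home and let go of it, then thread the narrow ring down on top of it and let go. Then take the upper half by its wooden handle, set it on the two dowels (either way round) so that the halves meet flush, and finish while still holding the handle and pressing the mould firmly shut, with clearly more than its own weight (about 15 N of push). Leave the silver case, the black cup and the trinket box alone.

Things in the scene. Friction and masses are not known exactly. Their poses are not given: they have to be found in the camera images.
- lower: Lower half of the mould, fixed to the table: aluminium plate 70 (x) x 150 (y) x 16 mm, origin at the centre of its underside, z up. On its top face stand steel pins: a middle post (diameter 14, 36 tall, its top 7 mm tapered to diameter 6) and dowels at y = +55 and -55 mm (diameter 12, 42 tall, top 8 mm tapered to diameter 5).
- post_foot (a point): Foot of the middle post, at the level of the lower half's top face (16 mm above the table); axes as those of the lower half.
- wide_ring (a point): Centre (half-way up) of the wide brass ring: outside diameter 48, bore 17, height 16 mm, 0.09 kg, lying flat on the table, loose; z along its axis.
- narrow_ring (a point): Centre (half-way up) of the narrow brass ring: outside diameter 34, bore 17, height 16 mm, 0.05 kg, lying flat on the table, loose; z along its axis.
- upper_grip (a point): Centre of the wooden handle of the upper half; axes as the upper half's. The handle is a bar 22 (x) x 64 (y) x 34 mm (z); its centre lies 65 mm above the underside of the feet, its top 82 mm. With the mould shut this point is 81 mm above the table, over the post, the y axes of the halves parallel.
- upper: Upper half, loose, about 0.4 kg, standing on its feet; origin at the centre of its underside. Aluminium bridge 50 (x) x 140 (y) x 48 mm under the handle; in each foot an upright through hole, diameter 15, at y = +55 and -55 mm for the dowels. Between the feet a cavity open below, 80 wide (y) up to 21 mm, then 40 wide up to the roof at 38 mm: it clears the rings only with the wide one below.
- case: Flat silver case 60 x 95 x 20 mm, loose; origin at the centre of its underside. Bystander, not to be disturbed.
- cup: Black cup, 68 mm across, 85 mm high, loose; origin at the centre of its underside. Bystander, not to be disturbed.
- trinket: Wooden trinket box 106 x 76 x 54 mm, loose; origin at the centre of its underside. Bystander, not to be disturbed.

How it is judged:
On the way, in this order (a step that is already met when the one before it is completed fails the run):
1. the wide ring lies fully home on the post and is released (horizontal distance between wide_ring and post_foot below 0.0035 m and z of wide_ring in the frame of lower between 0.0215 and 0.0265 m and angle between wide_ring's own z axis and vertical below 0.08 rad and contact force between the fingers and wide below 0.1 N), for 0.2 s.
2. the narrow ring lies home on the wide one and is released (horizontal distance between each of wide_ring, narrow_ring and post_foot below 0.0035 m and z of wide_ring in the frame of lower between 0.0215 and 0.0265 m and angle between each of wide_ring, narrow_ring's own z axis and vertical below 0.08 rad and z of narrow_ring in the frame of lower between 0.0375 and 0.0425 m and contact force between the fingers and narrow below 0.1 N), for 0.2 s.
At the end, for the whole second after the job is handed in: Rings home on the post, wide below narrow (3.5 mm off axis, 2.5 mm in height, 0.08 rad); upper half on the dowels, within 4 mm, tilt 0.05 and yaw 0.06 rad, feet within 3 mm below and 2 mm above the face, held by the fingers, bearing on the lower half with over 8 N, at rest (horizontal distance between each of wide_ring, narrow_ring and post_foot below 0.0035 m and z of wide_ring in the frame of lower between 0.0215 and 0.0265 m and angle between each of wide_ring, narrow_ring's own z axis and vertical below 0.08 rad and z of narrow_ring in the frame of lower between 0.0375 and 0.0425 m and horizontal distance between upper_grip and post_foot below 0.004 m and z of upper_grip in the frame of lower between 0.078 and 0.083 m and angle between upper_grip's own z axis and vertical below 0.05 rad and angle between the y axis of upper_grip and the y axis of lower, either way round below 0.06 rad and contact force between upper and lower above 8 N and contact force between the fingers and upper above 1 N and linear speed of upper below 0.01 m/s); the arm keeps its last pose, push and grip.
It fails at once if the silver case is disturbed (moved over 20 mm) (distance of case from where it was at the start of the episode above 0.02 m).
It fails at once if the black cup is disturbed (moved over 20 mm) (distance of cup from where it was at the start of the episode above 0.02 m).
It fails at once if the trinket box is disturbed (moved over 20 mm) (distance of trinket from where it was at the start of the episode above 0.02 m).
It also fails if it takes over 72 s, if anything falls off the work surface, if the arm or the gripper's body presses on something with over 40 N, if the wrist force passes 120 N, or if a joint passes its speed limit or range.

### The arm

A 6-joint arm with a two-finger parallel gripper is mounted at the origin on the work surface. World frame = base frame: x ahead of the robot, y to its left, z up, the work surface at z = 0. Lengths are in m, angles in rad, forces in N, time in s.
With the tool pointing down it reaches from about 0.375 to 0.9 m from the base axis. Payload 3.1 kg.
Tool frame: the origin (TCP) lies between the finger pads; the fingertips stand 11 mm ahead of it and the grasp point (between the pads) lies 8 mm behind it; z points along the fingers, y is the line along which they close (so a half turn about z gives the same grasp; the last joint's range is limited). The gripper opens to 87 mm and grips with 3 to 60 N. Pads are 19 mm wide; open, the fingers measure 117 mm over their backs; the gripper's body (75 mm by 190 mm) begins 51 mm behind the grasp point.
Start: joints at [-1.343, 0.527, 1.433, -0, 1.181, -0.178], TCP at [0.247, -0.574, 0.234] pointing down, gripper open.
Joint ranges: [-3.08, 3.08], [-0.75, 2.2], [0.22, 2.44], [-1.43, 4.57], [0, 2.65], [-2.85, 2.85]. Speed limits (rad/s): [2.79, 2.79, 3.14, 3.14, 3.14, 3.14].

### API

Orientations are given as a unit quaternion [x, y, z, w].
In Python, from rig import robot gives the robot as it stands.
- The arm moves only by the tool move_arm, never from a script. Its argument "moves" is text: rows parted by semicolons, each of 7 numbers parted by spaces: the shift along the tool's x, y, z in units of 100 mm (1.0 is 100 mm), then the turn, a rotation vector about the tool's x, y, z in units of 90 degrees (1.0 is 90 degrees), then the opening, from 0 (shut) to 1 (fully open). A call has 1 to 12 rows; each row is the pose to reach, as a shift and turn from the pose commanded when the call began, along the tool's axes at that moment; what a row does not reach only later rows make up. A row lasts 1/10 s, in which the tool goes at most 50 mm and 8.59 degrees, less where a joint would pass 70% of its speed; a pose out of reach is approached as far as the arm can. A call with a number of a shift or a turn outside -1 to 1 is refused whole. A call with a gripper value outside its range is refused whole. The fingers move at their own pace and stop on an object; "squeeze" is the grip in N (left out, the last holds). Time passes only in rows, so rows that repeat a pose let the fingers close. It gives the time, the measured TCP pose, the force, the opening and the grip force at its end, in the units of the state.
- robot.get_obs(): the state, without advancing time (a new reading comes with each control period).
- robot.camera(name): name is "side" or "top" or "wrist"; returns a dict with "image" (384x512x3 uint8, red, green, blue), "intrinsics" (3x3 intrinsics, pixels), "dist_coeffs" ([k1, k2, p1, p2, k3] as OpenCV has them; the pictures are not rectified), "extrinsics" (4x4, takes a point from world to camera coordinates). Camera axes: x right, y up, looking along -z (the intrinsics and any distortion apply to the point x, -y, -z); pixel columns grow to the right and rows downward; lengths in m; the calibration is good to about 2 mm. A picture is of the moment at which its call begins. There is no depth.
- robot.hand_in(): hands the job in; it is judged then, once.
The state is a dict: "time": time; "q": joint angles; "joint_velocities": joint speeds; "joint_torque": joint torques, N m; "position": TCP position; "tool_rot": TCP orientation; "ft_force": force on the tool from outside, world axes, zero at the start; "moment": the same for the moment, N m; "grip_width": finger opening in m; "grip_force": force on a finger pad.
Only numpy, scipy, OpenCV 4.12 (cv2) and the standard library are available. Lean on these libraries where they do the work, as an engineer would, in place of code of your own. Each camera call takes 0.05 s, during which the arm holds its last target. There are 200 camera calls.

## Working session

There is one attempt and no reset: what is moved stays moved. The work goes in short steps, Python scripts to look and compute and a tool call to move; the robot and the scene stay as the last step left them, time stands still between calls to the robot, and variables do not carry over. Pictures are saved under pics/ and viewed, at most 10 in all, crops included, and the job is handed in when it is done.

Besides the shell and the picture viewer there is one more tool, called after "Request:" in YAML: its name, and indented under it one key for each argument. move_arm: Moves the arm, as the interface text tells. Shifts and turns lie within -1 to 1; 1 stands for 100 mm of shift or 90 degrees of turn. Its arguments: {"type":"object","properties":{"moves":{"type":"string"},"squeeze":{"type":"number"}},"required":["moves"]}

```bash
mkdir -p pics
cat > h.py <<'E'
import numpy as np,cv2
from rig import robot
from scipy.spatial.transform import Rotation as R
def snap(n,f):
    c=robot.camera(n); cv2.imwrite('pics/'+f+'.png',c['image'][:,:,::-1])
    np.savez('pics/'+f+'.npz',K=c['intrinsics'],d=c['dist_coeffs'],E=c['extrinsics']); return c
def px2w(f,pts,z):
    c=np.load('pics/'+f+'.npz');K,d,E=c['K'],c['d'],c['E']
    u=cv2.undistortPoints(np.array(pts,float).reshape(-1,1,2),K,d).reshape(-1,2)
    z=np.broadcast_to(z,len(u));o=-E[:3,:3].T@E[:3,3];out=[]
    for (a,b),zz in zip(u,z):
        r=E[:3,:3].T@np.array([a,-b,-1]); out.append(o+r*(zz-o[2])/r[2])
    return np.array(out)
def w2px(f,P):
    c=np.load('pics/'+f+'.npz');K,d,E=c['K'],c['d'],c['E']
    p=np.array(P,float).reshape(-1,3)@E[:3,:3].T+E[:3,3]
    return cv2.projectPoints((p*[1,-1,-1]).reshape(-1,1,3),np.zeros(3),np.zeros(3),K,d)[0].reshape(-1,2)
def tool(p):  # world pt -> tool axes (units 100mm)
    o=robot.get_obs(); r=R.from_quat(o['tool_rot'])
    return r.inv().apply(np.array(p)-o['position'])*10
E
python3 - <<'E'
from h import *
snap('top','t0');snap('side','s0')
o=robot.get_obs();print({k:np.round(v,3) for k,v in o.items()})
print(R.from_quat(o['tool_rot']).as_matrix().round(3))
E
```

```text
{'time': np.float64(0.1), 'q': array([-1.343,  0.528,  1.434, -0.   ,  1.181, -0.178]), 'joint_velocities': array([-0.   , -0.002, -0.003, -0.001, -0.   , -0.001]), 'joint_torque': array([ -0.   , -44.099, -17.715,   0.063,   0.053,  -0.   ]), 'position': array([ 0.247, -0.573,  0.233]), 'tool_rot': array([ 0.979,  0.202, -0.   , -0.001]), 'ft_force': array([-0.989,  0.599, -0.29 ]), 'moment': array([-0.027, -0.036,  0.024]), 'grip_force': np.float64(0.0), 'grip_width': np.float64(0.087)}
[[ 0.918  0.396 -0.   ]
 [ 0.396 -0.918  0.002]
 [ 0.    -0.002 -1.   ]]
```

View pics/t0.png

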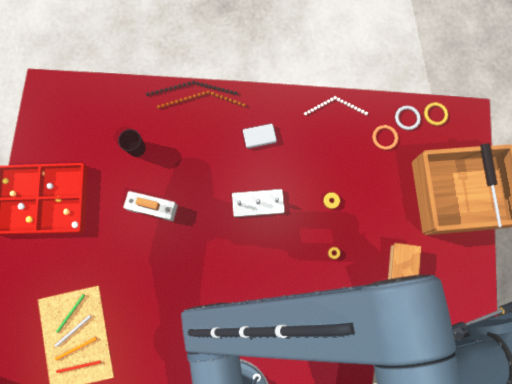

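View pics/s0.png

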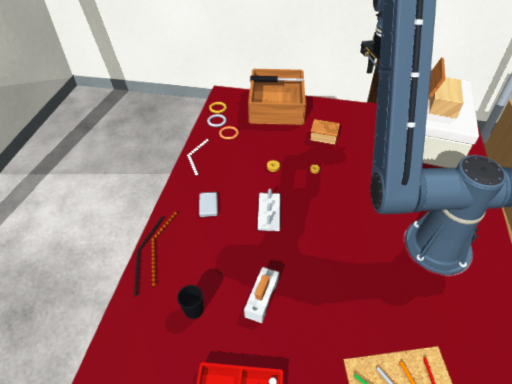

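The top view shows the upper half at about (150,205), the lower half at (258,203), the wide ring at (332,201) and the narrow ring at (334,253). The case is at (260,136), the cup at (131,143) and the trinket box at (405,262). I'll enlarge that part for closer readings.

Run:
```python
from h import *
i=cv2.imread('pics/t0.png')[180:270,115:350];cv2.imwrite('pics/t0c.png',cv2.resize(i,None,fx=3.4,fy=3.4,interpolation=cv2.INTER_CUBIC))
for n,p,z in [('lower',(258,203),.016),('wide',(332,201),.016),('narrow',(334.5,253),.016),('upper',(148,203.5),.082),('case',(260,136),.02),('cup',(131,143),.085)]: print(n,px2w('t0',[p],z).round(4))
c=np.load('pics/t0.npz');print((-c['E'][:3,:3].T@c['E'][:3,3]).round(3))
print(px2w('t0',[(233,192),(284,190),(284,214),(234,217)],.016).round(4))
```

```text
lower [[ 0.5554 -0.0345  0.016 ]]
wide [[ 0.5769 -0.2532  0.016 ]]
narrow [[ 0.4238 -0.2666  0.016 ]]
upper [[0.5195 0.2738 0.082 ]]
case [[ 0.7624 -0.0257  0.02  ]]
cup [[0.6929 0.3447 0.085 ]]
[ 0.303 -0.062  1.364]
[[ 0.5833  0.0421  0.016 ]
 [ 0.6002 -0.109   0.016 ]
 [ 0.5279 -0.1134  0.016 ]
 [ 0.5086  0.0329  0.016 ]]
```

View pics/t0c.png

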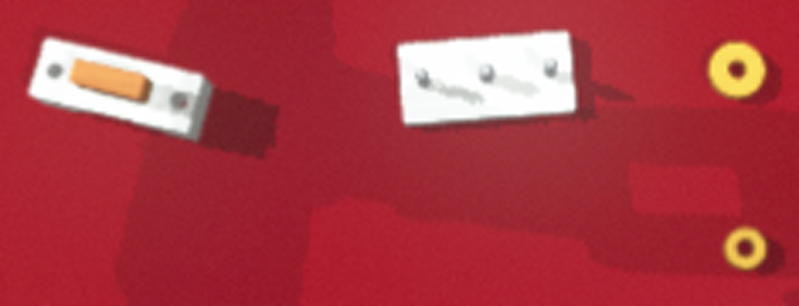

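The enlarged crop shows the pin tops at crop (422,77), (487,73) and (551,67), and the rings at (737,69) and (745,248). The handle runs from about (72,66) to (152,84).

Run:
```python
from h import *
cc=lambda L:[(115+(a+.5)/3.4-.5,180+(b+.5)/3.4-.5) for a,b in L]
p=px2w('t0',cc([(422,75),(487,71),(551,66),(737,69),(745,248),(110,69)]),[.058,.052,.058,.016,.016,.082]);print(p.round(4))
q=px2w('t0',cc([(397,44),(571,31),(577,110),(405,125)]),.016);print(q.round(4),q.mean(0))
d=p[0]-p[2];print('y axis',d,np.degrees(np.arctan2(d[1],d[0])))
u=px2w('t0',cc([(55,71),(179,100)]),.048);d=u[0]-u[1];print('upper',u,u.mean(0),np.linalg.norm(d),np.degrees(np.arctan2(d[1],d[0])))
o=robot.get_obs();r=R.from_quat(o['tool_rot']).as_matrix();print('tool y ang',np.degrees(np.arctan2(r[1,1],r[0,1])))
print(tool([p[3][0],p[3][1],.2]))
```

```text
[[ 0.5474  0.02    0.058 ]
 [ 0.5558 -0.0344  0.052 ]
 [ 0.5628 -0.0882  0.058 ]
 [ 0.58   -0.2513  0.016 ]
 [ 0.4249 -0.2644  0.016 ]
 [ 0.5295  0.2779  0.082 ]]
[[ 0.5812  0.0467  0.016 ]
 [ 0.6036 -0.1045  0.016 ]
 [ 0.5339 -0.114   0.016 ]
 [ 0.5103  0.0337  0.016 ]] [ 0.55726038 -0.03454088  0.016     ]
y axis [-0.01543771  0.10816045  0.        ] 98.12294736728904
upper [[0.53036594 0.33390041 0.048     ]
 [0.51301055 0.22485457 0.048     ]] [0.52168825 0.27937749 0.048     ] 0.11041831432528657 80.95683468736047
tool y ang -66.69347639793469
[ 4.33049678 -1.63980698  0.33104733]
```

Request:
move_arm:
  moves: "1 -0.4 0 0 0 0 1;1 -0.4 0 0 0 0 1;1 -0.4 0 0 0 0 1"
  squeeze: 25

```text
time: 0.4
position: [0.3259, -0.4928, 0.2328]
tool_rot: [0.979, 0.204, 0.001, -0.002]
ft_force: [0.4, 0.4, -0.1]
grip_width: 0.0872
grip_force: 0.0
```

Request:
move_arm:
  moves: "1 -0.4 0 0 0 0 1;1 -0.4 0 0 0 0 1;1 -0.4 0 0 0 0 1"

```text
time: 0.7
position: [0.4018, -0.4172, 0.2331]
tool_rot: [0.979, 0.204, 0.0, -0.001]
ft_force: [-0.2, 0.2, 0.2]
grip_width: 0.0869
grip_force: 0.0
```

Request:
move_arm:
  moves: "1 -0.4 0 0 0 0 1;1 -0.4 0 0 0 0 1;1 -0.4 0 0 0 0 1"

```text
time: 1.0
position: [0.4777, -0.3418, 0.2333]
tool_rot: [0.979, 0.204, 0.0, -0.001]
ft_force: [-1.2, 0.0, 0.1]
grip_width: 0.087
grip_force: 0.0
```

Request:
move_arm:
  moves: "1 -0.4 0.33 0 0 -0.2 1;1 -0.4 0.33 0 0 -0.4 1;1 -0.4 0.33 0 0 -0.6 1;1 -0.4 0.33 0 0 -0.83 1;1 -0.4 0.33 0 0 -0.83 1;1 -0.4 0.33 0 0 -0.83 1;1 -0.4 0.33 0 0 -0.83 1;1 -0.4 0.33 0 0 -0.83 1;1 -0.4 0.33 0 0 -0.83 1;1 -0.4 0.33 0 0 -0.83 1;1 -0.4 0.33 0 0 -0.83 1"

```text
time: 2.1
position: [0.551, -0.2697, 0.2003]
tool_rot: [0.657, 0.754, -0.0, -0.0]
ft_force: [-0.1, 0.6, 0.2]
grip_width: 0.0871
grip_force: 0.0
```

Run:
```python
from h import *
snap('wrist','w1')
print(w2px('w1',[[.58,-.2513,.016],[.425,-.2644,.016],[.556,-.0344,.052],[.5474,.02,.058],[.5628,-.0882,.058]]).round(0))
i=cv2.imread('pics/w1.png');cv2.imwrite('pics/w1b.png',cv2.resize(i,None,fx=1.5,fy=1.5,interpolation=cv2.INTER_CUBIC))
print(robot.get_obs()['time'],robot.get_obs()['position'],np.round(np.load('pics/w1.npz')['E'],3))
print(robot.get_obs()['q'])
```

```text
[[ 286.  160.]
 [ 148.  153.]
 [ 301.  -81.]
 [ 302. -155.]
 [ 300.  -16.]]
2.15 [ 0.55106539 -0.26949553  0.20040011] [[ 0.991  0.137 -0.001 -0.509]
 [-0.132  0.954 -0.268  0.355]
 [-0.036  0.266  0.963 -0.267]
 [ 0.     0.     0.     1.   ]]
[-6.36651579e-01  5.49830882e-01  1.49619010e+00 -3.32427857e-04
  1.09564785e+00 -7.73722504e-01]
```

View pics/w1b.png

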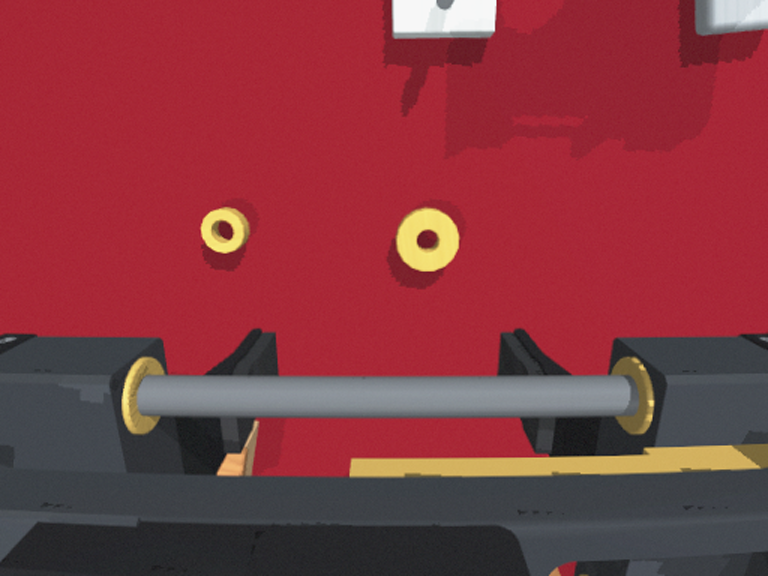

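The wrist view puts the wide ring's top centre at (427,239) in the enlarged picture, which is (285,159) raw. The narrow ring is at (224,230), or (149.6,153) raw. Both agree with the top camera.

Run:
```python
from h import *
p=px2w('w1',[(284.8,159.2),(149.8,153)],.016);print(p.round(4))
print(tool([p[0][0],p[0][1],.015]))
```

```text
[[ 0.5788 -0.2501  0.016 ]
 [ 0.4266 -0.2637  0.016 ]]
[0.15477588 0.30142837 1.85389797]
```

Request:
move_arm:
  moves: "0.15 0.3 0.5 0 0 0 1;0.15 0.3 1 0 0 0 1;0.15 0.3 1 0 0 0 1"

```text
time: 2.45
position: [0.5757, -0.2471, 0.0951]
tool_rot: [0.656, 0.755, -0.001, -0.006]
ft_force: [-0.3, 0.1, 0.3]
grip_width: 0.0872
grip_force: 0.0
```

Request:
move_arm:
  moves: "0 0 0.4 0 0 0 1;0 0 0.7 0 0 0 1;0 0 0.85 0 0 0 1;0 0 0.85 0 0 0 1;0 0 0.85 0 0 0 1;0 0 0.85 0 0 0 0.4;0 0 0.85 0 0 0 0.4;0 0 0.85 0 0 0 0.4;0 0 0.85 0 0 0 0.4;0 0 0.85 0 0 0 0.4;0 0 0.85 0 0 0 0.4;0 0 0.85 0 0 0 0.4"

```text
time: 3.65
position: [0.579, -0.2497, 0.0157]
tool_rot: [0.656, 0.755, -0.0, -0.0]
ft_force: [0.3, 0.3, 1.1]
grip_width: 0.0472
grip_force: 25.0
```

Request:
move_arm:
  moves: "0 0 -0.4 0 0 0 0.4;0 0 -0.8 0 0 0 0.4;0 0 -1 0 0 0 0.4;0 0 -1 0 0 0 0.4;0 0 -1 0 0 0 0.4"

```text
time: 4.15
position: [0.5785, -0.2494, 0.115]
tool_rot: [0.656, 0.755, -0.0, -0.0]
ft_force: [-0.9, 0.4, -1.4]
grip_width: 0.0469
grip_force: 25.0
```

Run:
```python
from h import *
snap('wrist','w2')
print(w2px('w2',[[.556,-.0344,.052],[.5474,.02,.058],[.5628,-.0882,.058]]).round(0))
print(tool([.556,-.0344,.115]))
```

```text
[[ 271. -132.]
 [ 269. -231.]
 [ 269.  -42.]]
[ 2.15581589  0.08203287 -0.00522284]
```

Request:
move_arm:
  moves: "0.5 0.04 0 0 0 0 0.4;1 0.04 0 0 0 0 0.4;1 0.04 0 0 0 0 0.4"

```text
time: 4.5
position: [0.5642, -0.1429, 0.1126]
tool_rot: [0.654, 0.756, -0.001, -0.006]
ft_force: [-0.3, -0.5, -2.3]
grip_width: 0.0471
grip_force: 25.0
```

Request:
move_arm:
  moves: "0.3 0.03 -0.8 0 0 0 0.4;0.3 0.03 -0.8 0 0 0 0.4;0.3 0.03 -0.8 0 0 0 0.4;0.3 0.03 -0.8 0 0 0 0.4"

```text
time: 4.9
position: [0.5674, -0.1199, 0.1946]
tool_rot: [0.656, 0.755, -0.0, -0.001]
ft_force: [0.4, 0.1, -0.8]
grip_width: 0.0472
grip_force: 25.0
```

Run:
```python
from h import *
snap('wrist','w3')
print(w2px('w3',[[.556,-.0344,.052],[.5474,.02,.058],[.5628,-.0882,.058]]).round(0))
print(tool([.556,-.0344,.195]))
i=cv2.imread('pics/w3.png');cv2.imwrite('pics/w3b.png',cv2.resize(i,None,fx=1.5,fy=1.5,interpolation=cv2.INTER_CUBIC))
```

```text
[[259.  92.]
 [258.  27.]
 [258. 151.]]
[ 0.86154253  0.01352178 -0.01172699]
```

View pics/w3b.png

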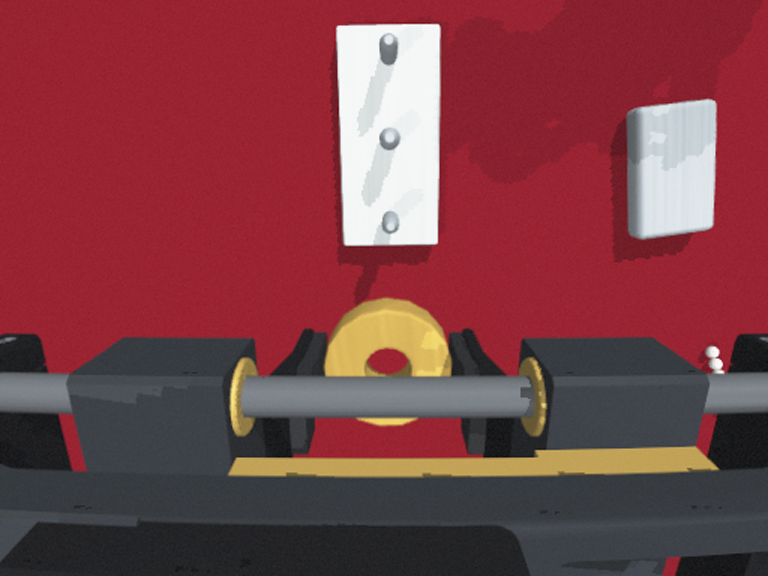

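The pins show along column 259–260 raw, about where predicted, and the ring is held level. I'll enlarge the pins to place the post's top accurately.

Run:
```python
from h import *
i=cv2.imread('pics/w3.png')[10:170,220:300];cv2.imwrite('pics/w3c.png',cv2.resize(i,None,fx=3.7,fy=3.7,interpolation=cv2.INTER_CUBIC))
x0=np.array([.557,-.0345,0])
for yaw in (98,):
  d=np.array([np.cos(np.radians(yaw)),np.sin(np.radians(yaw)),0])
  for s in(.055,0,-.055):
    for z in (.016,.051 if s==0 else .058): print(s,z,(3.7*(w2px('w3',x0+d*s+[0,0,z])-[220,10]+.5)).round(0))
```

```text
0.055 0.016 [[150. 106.]]
0.055 0.058 [[151.  66.]]
0 0.016 [[149. 313.]]
0 0.051 [[150. 307.]]
-0.055 0.016 [[149. 506.]]
-0.055 0.058 [[149. 527.]]
```

View pics/w3c.png

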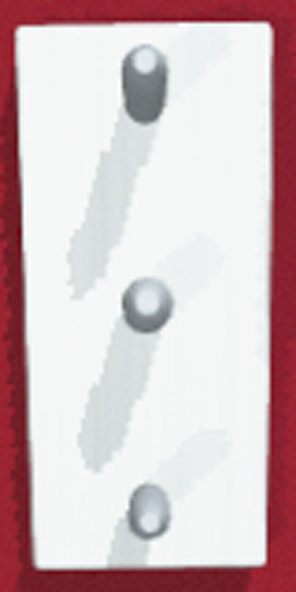

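Pin-top flats in the crop: far (146,60), middle (147,300), near (149,521).

Run:
```python
from h import *
L=[(146,60),(147,300),(149,521)]
p=px2w('w3',[(220+a/3.7-.5,10+b/3.7-.5) for a,b in L],[.058,.052,.058]);print(p.round(4))
d=p[0]-p[2];print(np.linalg.norm(d),np.degrees(np.arctan2(d[1],d[0])),((p[0]+p[2])/2).round(4))
o=robot.get_obs();r=R.from_quat(o['tool_rot']).as_matrix();print('tool y',np.degrees(np.arctan2(r[1,1],r[0,1])),r[:,2].round(4))
P=o['position']+[0,0,.0003];q=w2px('w3',P);print('ring expect',q*1.5,w2px('w3',P+.024*r[:,0])*1.5, w2px('w3',P+.024*r[:,1])*1.5)
print(tool([.5565,-.0335,.195]),o['position'])
```

```text
[[ 0.5481  0.0212  0.058 ]
 [ 0.5561 -0.0329  0.052 ]
 [ 0.5644 -0.0875  0.058 ]]
0.1099893997111825 98.52952563562171 [ 0.5562 -0.0332  0.058 ]
tool y 8.016429080214191 [-0.0033  0.0011 -1.    ]
ring expect [[384.52170279 364.52858967]] [[384.49260254 302.52846058]] [[449.53175764 364.47959579]]
[ 0.86975731  0.01972801 -0.01173399] [ 0.56667151 -0.11989962  0.19369912]
```

Request:
move_arm:
  moves: "0.4 0.01 0 0 0 0 0.4;0.865 0.01 0.4 0 0 0 0.4;0.865 0.01 0.9 0 0 0 0.4;0.865 0.01 1 0 0 0 0.4;0.865 0.01 1 0 0 0 0.4;0.865 0.01 1 0 0 0 0.4"

```text
time: 5.55
position: [0.5562, -0.0347, 0.0942]
tool_rot: [0.656, 0.755, -0.001, -0.001]
ft_force: [1.0, -0.8, -0.7]
grip_width: 0.0467
grip_force: 25.0
```

Request:
move_arm:
  moves: "0 0 0.15 0 0 0 0.4;0 0 0.25 0 0 0 0.4;0 0 0.35 0 0 0 0.4;0 0 0.35 0 0 0 0.4"

```text
time: 5.95
position: [0.556, -0.0338, 0.0598]
tool_rot: [0.656, 0.754, -0.0, -0.001]
ft_force: [-0.2, 3.0, -4.1]
grip_width: 0.0469
grip_force: 25.0
```

Request:
move_arm:
  moves: "0 0 0.07 0 0 0 0.4;0 0 0.14 0 0 0 0.4;0 0 0.2 0 0 0 0.4;0 0 0.26 0 0 0 0.4;0 0 0.28 0 0 0 0.4;0 0 0.28 0 0 0 0.4;0 0 0.28 0 0 0 0.4"

```text
time: 6.65
position: [0.5562, -0.0334, 0.032]
tool_rot: [0.656, 0.755, -0.0, -0.001]
ft_force: [-0.9, 5.1, -2.2]
grip_width: 0.0472
grip_force: 25.0
```

Request:
move_arm:
  moves: "0 0 0 0 0 0 0.8;0 0 0 0 0 0 0.8;0 0 0 0 0 0 0.8;0 0 0 0 0 0 0.8;0 0 -0.4 0 0 0 0.8;0 0 -0.8 0 0 0 0.8;0 0 -1 0 0 0 0.8;0 0 -1 0 0 0 0.8"

```text
time: 7.45
position: [0.5593, -0.0351, 0.136]
tool_rot: [0.656, 0.755, 0.002, 0.004]
ft_force: [0.2, -0.7, 0.5]
grip_width: 0.0695
grip_force: 0.0
```

Request:
move_arm:
  moves: "-0.45 -0.3 -0.2 0 0 0 0.8;-0.9 -0.6 -0.5 0 0 0 0.8;-0.9 -0.6 -0.5 0 0 0 0.8;-0.9 -0.6 -0.5 0 0 0 0.8;-0.9 -0.6 -0.5 0 0 0 0.8"

```text
time: 7.95
position: [0.5094, -0.1317, 0.1818]
tool_rot: [0.657, 0.754, 0.0, -0.001]
ft_force: [-0.2, 0.6, 0.8]
grip_width: 0.0697
grip_force: 0.0
```

Run:
```python
from h import *
snap('wrist','w4')
c=w2px('w4',[.5562,-.0331,.032])[0];print('wide top exp',c,'if raised 20mm',w2px('w4',[.5562,-.0331,.052]))
i=cv2.imread('pics/w4.png')[20:300,60:450];cv2.imwrite('pics/w4b.png',cv2.resize(i,None,fx=2,fy=2,interpolation=cv2.INTER_CUBIC))
print(tool([.4262,-.264,.1]),w2px('w4',[.4262,-.264,.016]),robot.get_obs()['position'])
```

```text
wide top exp [320.61545934  87.59695417] if raised 20mm [[325.07241549  86.18922668]]
[-1.2021291  -1.00787327  0.81491708] [[174.12111524 273.80374906]] [ 0.50940636 -0.13102553  0.18151454]
```

View pics/w4b.png

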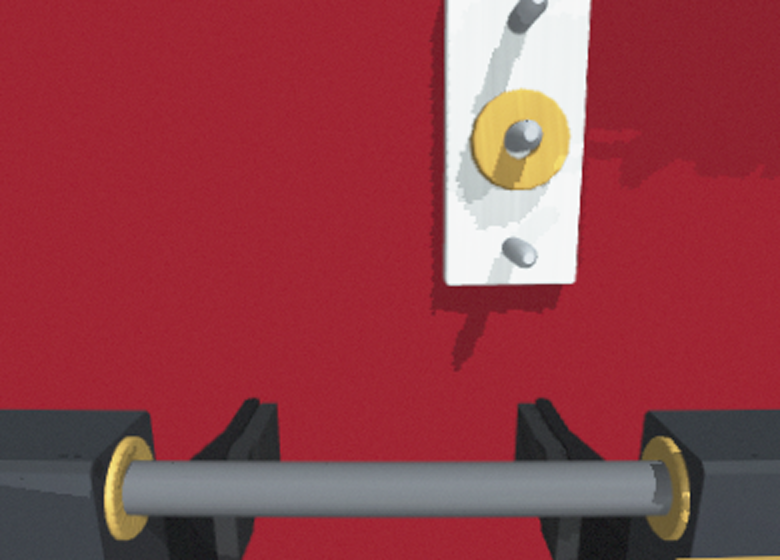

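The wide ring lies flat and home: its centre is at (521,139) in the crop, or (320.5,89.5) raw, within 2 px of expected. The narrow ring is next.

Request:
move_arm:
  moves: "-0.4 -0.4 0 0 0 0 0.8;-0.8 -0.7 0 0 0 0 0.8;-1 -1 0 0 0 0 0.8;-1 -1 0 0 0 0 0.8;-1 -1 0 0 0 0 0.8"

```text
time: 8.5
position: [0.4246, -0.244, 0.1817]
tool_rot: [0.656, 0.754, 0.0, -0.001]
ft_force: [0.3, 0.6, -0.1]
grip_width: 0.0694
grip_force: 0.0
```

Request:
move_arm:
  moves: "-0.2 0 0.4 0 0 0 0.8;-0.2 0 0.8 0 0 0 0.8;-0.2 0 0.8 0 0 0 0.8;-0.2 0 0.8 0 0 0 0.8"

```text
time: 8.9
position: [0.4279, -0.2624, 0.1019]
tool_rot: [0.655, 0.756, 0.0, -0.002]
ft_force: [-0.2, 0.2, 0.7]
grip_width: 0.0694
grip_force: 0.0
```

Run:
```python
from h import *
print(tool([.4262,-.264,.015]),robot.get_obs()['position'],robot.get_obs()['q'])
```

```text
[-0.01578343 -0.01709794  0.86945472] [ 0.42786092 -0.26242002  0.10194639] [-7.73339803e-01  5.76253869e-01  1.85187122e+00  4.66774017e-04
  7.16853438e-01 -9.15872553e-01]
```

Request:
move_arm:
  moves: "-0.02 -0.02 0.4 0 0 0 0.8;-0.02 -0.02 0.7 0 0 0 0.8;-0.02 -0.02 0.87 0 0 0 0.8;-0.02 -0.02 0.87 0 0 0 0.8;-0.02 -0.02 0.87 0 0 0 0.2;-0.02 -0.02 0.87 0 0 0 0.2;-0.02 -0.02 0.87 0 0 0 0.2;-0.02 -0.02 0.87 0 0 0 0.2;-0.02 -0.02 0.87 0 0 0 0.2;-0.02 -0.02 0.87 0 0 0 0.2"

```text
time: 9.9
position: [0.4259, -0.2668, 0.016]
tool_rot: [0.656, 0.755, -0.0, 0.0]
ft_force: [-0.8, 0.2, 5.9]
grip_width: 0.033
grip_force: 25.0
```

Request:
move_arm:
  moves: "0 0 -0.4 0 0 0 0.2;0 0 -0.8 0 0 0 0.2;0 0 -1 0 0 0 0.2;0 0 -1 0 0 0 0.2"

```text
time: 10.3
position: [0.4273, -0.2681, 0.1182]
tool_rot: [0.656, 0.755, -0.0, 0.003]
ft_force: [0.3, -0.5, -0.8]
grip_width: 0.0332
grip_force: 25.0
```

Run:
```python
from h import *
print(tool([.5562,-.0331,.115]),robot.get_obs()['position'])
```

```text
[2.14735343 1.60390866 0.02704616] [ 0.42726306 -0.26806615  0.11816019]
```

Request:
move_arm:
  moves: "0.3 0.4 -0.2 0 0 0 0.2;0.7 0.8 -0.5 0 0 0 0.2;1 1 -0.8 0 0 0 0.2;1 1 -0.8 0 0 0 0.2;1 1 -0.8 0 0 0 0.2"

```text
time: 10.8
position: [0.5117, -0.1525, 0.1957]
tool_rot: [0.655, 0.756, 0.0, 0.001]
ft_force: [-0.1, 0.2, -1.5]
grip_width: 0.0332
grip_force: 25.0
```

Request:
move_arm:
  moves: "0.2 0.4 0 0 0 0 0.2;0.3 0.6 0 0 0 0 0.2;0.3 0.6 0 0 0 0 0.2;0.3 0.6 0 0 0 0 0.2"

```text
time: 11.2
position: [0.5643, -0.1165, 0.1934]
tool_rot: [0.656, 0.755, -0.001, -0.002]
ft_force: [-0.5, 0.3, -0.5]
grip_width: 0.0333
grip_force: 25.0
```

Run:
```python
from h import *
snap('wrist','w5')
o=robot.get_obs();r=R.from_quat(o['tool_rot']).as_matrix()
P=o['position'];q=lambda p:(2*(w2px('w5',p)-[60,20])).round(1)
print('ring top exp',q(P),q(P+.017*r[:,0]),q(P+.017*r[:,1]),q(P-.017*r[:,1]))
print('post exp',q([.5562,-.0331,.052]))
i=cv2.imread('pics/w5.png')[20:300,60:450];cv2.imwrite('pics/w5b.png',cv2.resize(i,None,fx=2,fy=2,interpolation=cv2.INTER_CUBIC))
print(tool([.5562,-.0331,.115]),P)
```

```text
ring top exp [[394.3 448. ]] [[394.3 389.9]] [[456. 448.]] [[332.6 447.8]]
post exp [[404.8 150.3]]
[0.83717925 0.04023253 0.78824073] [ 0.56412729 -0.11664402  0.19371256]
```

View pics/w5b.png

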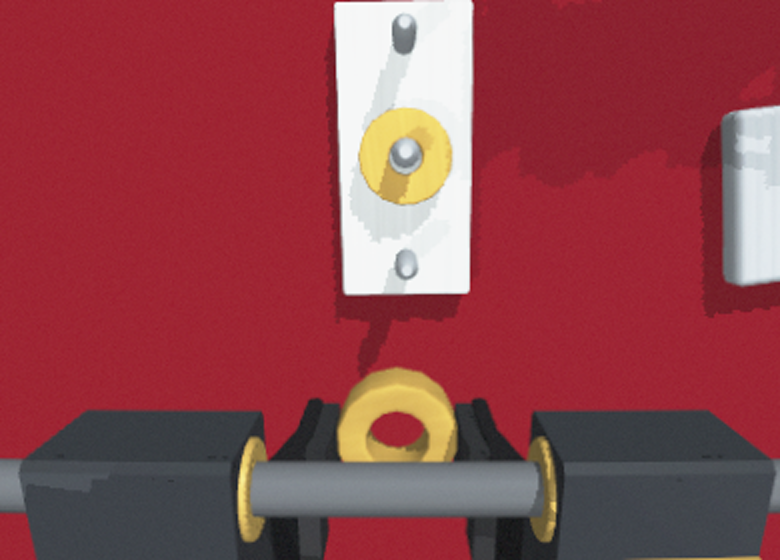

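The narrow ring is held level, about 2 mm ahead of the TCP in tool x (hole centre near (397,440) in the crop). The post top is near (404,147). I'll allow for that offset.

Request:
move_arm:
  moves: "0.4 0.03 0 0 0 0 0.2;0.82 0.03 0.4 0 0 0 0.2;0.82 0.03 0.9 0 0 0 0.2;0.82 0.03 1 0 0 0 0.2;0.82 0.03 1 0 0 0 0.2;0.82 0.03 1 0 0 0 0.2"

```text
time: 11.85
position: [0.5573, -0.0352, 0.0955]
tool_rot: [0.657, 0.754, -0.0, -0.0]
ft_force: [0.1, -1.1, -0.1]
grip_width: 0.0331
grip_force: 25.0
```

Request:
move_arm:
  moves: "0 0 0.1 0 0 0 0.2;0 0 0.17 0 0 0 0.2;0 0 0.24 0 0 0 0.2;0 0 0.31 0 0 0 0.2;0 0 0.31 0 0 0 0.2;0 0 0.31 0 0 0 0.2"

```text
time: 12.45
position: [0.5576, -0.034, 0.0643]
tool_rot: [0.656, 0.755, -0.0, -0.0]
ft_force: [0.3, 0.5, -0.8]
grip_width: 0.0332
grip_force: 25.0
```

Request:
move_arm:
  moves: "0 0 0.04 0 0 0 0.2;0 0 0.08 0 0 0 0.2;0 0 0.12 0 0 0 0.2;0 0 0.15 0 0 0 0.2;0 0 0.155 0 0 0 0.2;0 0 0.155 0 0 0 0.2"

```text
time: 13.05
position: [0.5575, -0.0341, 0.0487]
tool_rot: [0.656, 0.755, -0.0, -0.0]
ft_force: [-0.9, -0.9, -1.5]
grip_width: 0.0333
grip_force: 25.0
```

Request:
move_arm:
  moves: "0 0 0 0 0 0 0.7;0 0 0 0 0 0 0.7;0 0 0 0 0 0 0.7;0 0 0 0 0 0 0.7;0 0 -0.4 0 0 0 0.7;0 0 -0.8 0 0 0 0.7;0 0 -1 0 0 0 0.7;0 0 -1 0 0 0 0.7"

```text
time: 13.85
position: [0.5602, -0.0346, 0.1525]
tool_rot: [0.656, 0.755, 0.002, 0.004]
ft_force: [-0.4, -0.2, -0.9]
grip_width: 0.0604
grip_force: 0.0
```

Request:
move_arm:
  moves: "-0.4 0 -0.3 0 0 0 0.7;-0.6 0 -0.5 0 0 0 0.7;-0.6 0 -0.5 0 0 0 0.7;-0.6 0 -0.5 0 0 0 0.7"

```text
time: 14.25
position: [0.5653, -0.0933, 0.198]
tool_rot: [0.656, 0.754, -0.0, -0.001]
ft_force: [-0.4, 0.5, -0.5]
grip_width: 0.0607
grip_force: 0.0
```

Run:
```python
from h import *
snap('wrist','w6');print(2*(w2px('w6',[[.5562,-.0331,.048],[.5562,-.0331,.032],[.5562,-.0331,.052]])-[160,0]))
i=cv2.imread('pics/w6.png')[0:250,160:400];cv2.imwrite('pics/w6b.png',cv2.resize(i,None,fx=2,fy=2,interpolation=cv2.INTER_CUBIC))
```

```text
[[195.01774777 239.28033024]
 [195.14823269 238.07588134]
 [194.98295417 239.60150725]]
```

View pics/w6b.png

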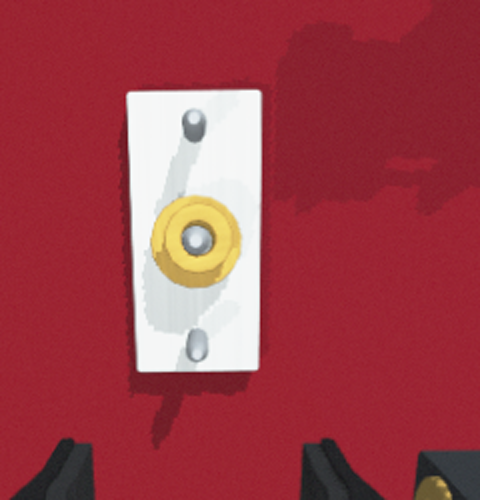

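The narrow ring sits on the wide one, both centred on the post at about (196,240) in the crop, as predicted. On to the upper half.

Request:
move_arm:
  moves: "0.4 0 0 0 0 0 0.5;0.8 0 0 0 0 0 0.5;1 0 0 0 0 0 0.5;1 0 0 0 0 0 0.5"

```text
time: 14.7
position: [0.5494, 0.0096, 0.1971]
tool_rot: [0.654, 0.756, -0.001, -0.003]
ft_force: [0.2, -1.5, -0.3]
grip_width: 0.0446
grip_force: 0.0
```

Request:
move_arm:
  moves: "0.4 0 0 0 0 0 0.5;0.8 0 0 0 0 0 0.5;1 0 0 0 0 0 0.5;1 0 0 0 0 0.1 0.5;1 0 0 0 0 0.19 0.5;1 0 0 0 0 0.19 0.5;1 0 0 0 0 0.19 0.5;1 0 0 0 0 0.19 0.5"

```text
time: 15.5
position: [0.538, 0.1042, 0.1985]
tool_rot: [0.76, 0.649, -0.0, -0.0]
ft_force: [-0.2, 0.5, 0.2]
grip_width: 0.0437
grip_force: 0.0
```

Run:
```python
from h import *
snap('wrist','w7');o=robot.get_obs();print(o['position'],o['q'])
print(w2px('w7',[[.5295,.278,.082],[.5217,.2794,.048]]))
i=cv2.imread('pics/w7.png')[0:280,110:410];cv2.imwrite('pics/w7b.png',cv2.resize(i,None,fx=2.1,fy=2.1,interpolation=cv2.INTER_CUBIC))
```

```text
[0.53810005 0.10420553 0.19869389] [-1.25920679e-02  4.70018388e-01  1.66278564e+00 -1.08784059e-04
  1.00950394e+00  1.44931300e-01]
[[213.20651135 -17.93946476]
 [209.90717449  -3.21170443]]
```

View pics/w7b.png

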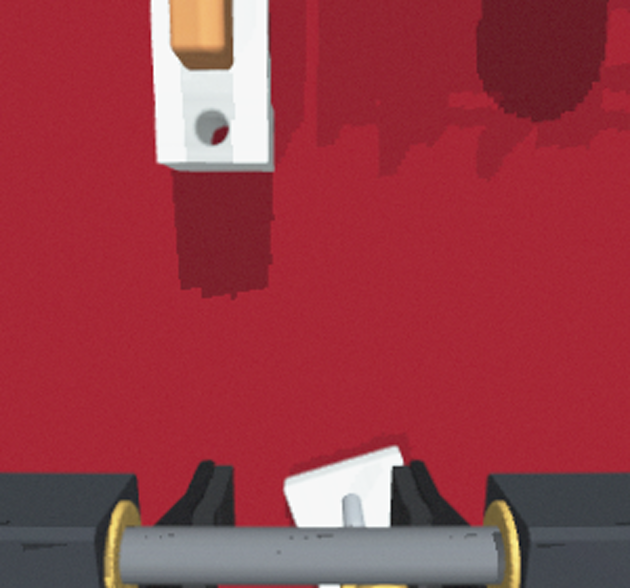

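The near foot's hole is at crop (212,128), with the handle above it partly out of view. I've used my ten pictures, so from here I'll measure by segmentation: fit the projected handle box to the orange mask.

Request:
move_arm:
  moves: "0.4 -0.1 0 0 0 0 0.5;0.8 -0.25 0 0 0 0 0.5;0.9 -0.25 0 0 0 0 0.5;0.9 -0.25 0 0 0 0 0.5;0.9 -0.25 0 0 0 0 0.5"

```text
time: 16.05
position: [0.5279, 0.1967, 0.199]
tool_rot: [0.761, 0.649, -0.0, 0.0]
ft_force: [0.3, -0.3, 0.7]
grip_width: 0.0436
grip_force: 0.0
```

```bash
cat > fit.py <<'E'
from h import *
from scipy.optimize import minimize
import sys
def fit(f,x0,z0=.048,z1=.082):
    i=cv2.imread('pics/'+f+'.png');h=cv2.cvtColor(i,cv2.COLOR_BGR2HSV)
    m=((h[...,0]>=7)&(h[...,0]<=20)&(h[...,1]>70)&(h[...,2]>60)).astype(np.uint8)
    c=w2px(f,[x0[0],x0[1],.07])[0]
    n,l,s,ce=cv2.connectedComponentsWithStats(m)
    k=[j for j in range(1,n) if s[j,4]>150];k=min(k,key=lambda j:np.hypot(*(ce[j]-c)))
    m=(l==k).astype(np.uint8);print('mask',s[k],ce[k].round(1),'exp',c.round(1))
    S=8;M=cv2.resize(m,None,fx=S,fy=S,interpolation=cv2.INTER_NEAREST)
    def cost(v):
        x,y,a=v[0]/1e3,v[1]/1e3,v[2]/100
        u=np.array([-np.sin(a),np.cos(a),0]);w=np.array([np.cos(a),np.sin(a),0])
        P=[[x,y,z]+u*b*.032+w*c*.011 for b in(-1,1) for c in(-1,1) for z in(z0,z1)]
        q=cv2.convexHull(((w2px(f,P)+.5)*S).astype(np.float32)).round().astype(int)
        r=np.zeros_like(M);cv2.fillConvexPoly(r,q,1)
        return 1-(r&M).sum()/(r|M).sum()
    v0=[x0[0]*1e3,x0[1]*1e3,x0[2]*100]
    s=minimize(cost,v0,method='Nelder-Mead',options=dict(initial_simplex=np.array([v0]+[np.add(v0,np.eye(3)[j]*8) for j in range(3)]),xatol=.05,fatol=1e-5))
    print('x y yaw',s.x,'cost',s.fun);return s.x
E
python3 - <<'E'
from fit import *
snap('wrist','w8');v=fit('w8',[.5255,.279,np.radians(-9)])
o=robot.get_obs();r=R.from_quat(o['tool_rot']).as_matrix();print(o['position'],'tool yang',np.degrees(np.arctan2(r[1,1],r[0,1])),'yaw',np.degrees(v[2]/100))
print(tool([v[0]/1e3,v[1]/1e3,.065]))
fit('t0',[.5255,.279,np.radians(-9)])
E
```

```text
mask [ 222   59   26   76 1909] [234.7  96. ] exp [240.5  97.7]
x y yaw [520.76436461 279.24290012 -15.56293902] cost 0.07904992349034767
[0.52802238 0.19634775 0.19899075] tool yang -9.108440057626773 yaw -8.916907228783804
[ 0.80784099 -0.20300654  1.33938861]
mask [136 197  24  13 181] [147.3 203.2] exp [147.5 202.1]
x y yaw [522.93422752 280.38496307 -21.79924203] cost 0.19720755765490416
```

Request:
move_arm:
  moves: "0.4 -0.2 0.2 0 0 0 0.5;0.81 -0.2 0.5 0 0 0 0.5;0.81 -0.2 0.8 0 0 0 0.5;0.81 -0.2 0.8 0 0 0 0.5;0.81 -0.2 0.8 0 0 0 0.5"
  squeeze: 50

```text
time: 16.6
position: [0.5209, 0.2792, 0.1189]
tool_rot: [0.761, 0.648, -0.001, -0.0]
ft_force: [1.0, 0.1, 0.1]
grip_width: 0.0433
grip_force: 0.0
```

Request:
move_arm:
  moves: "0 0 0.2 0 0 0 0.5;0 0 0.4 0 0 0 0.5;0 0 0.53 0 0 0 0.5;0 0 0.53 0 0 0 0.5;0 0 0.53 0 0 0 0.5;0 0 0.53 0 0 0 0.1;0 0 0.53 0 0 0 0.1;0 0 0.53 0 0 0 0.1;0 0 0.53 0 0 0 0.1;0 0 0.53 0 0 0 0.1;0 0 0.53 0 0 0 0.1"

```text
time: 17.7
position: [0.5209, 0.2807, 0.0665]
tool_rot: [0.761, 0.649, 0.0, 0.0]
ft_force: [-0.7, -0.1, 3.8]
grip_width: 0.0218
grip_force: 50.0
```

Request:
move_arm:
  moves: "0 0 -0.3 0 0 0 0.1;0 0 -0.6 0 0 0 0.1;0 0 -0.9 0 0 0 0.1;0 0 -0.9 0 0 0 0.1;0 0 -0.9 0 0 0 0.1"

```text
time: 18.2
position: [0.5202, 0.2803, 0.1553]
tool_rot: [0.761, 0.649, -0.0, -0.0]
ft_force: [-1.1, -0.3, -4.3]
grip_width: 0.0218
grip_force: 50.0
```

Run:
```python
from h import *
o=robot.get_obs();print(o['ft_force'],o['moment'],o['q'],o['position']);r=R.from_quat(o['tool_rot']).as_matrix();print('tool yang',np.degrees(np.arctan2(r[1,1],r[0,1])));print(tool([.5562,-.0328,.15]))
```

```text
[-1.1432029  -0.29937199 -4.31099661] [-0.07238989 -0.07598798  0.04179075] [ 3.05290874e-01  5.80922265e-01  1.59250303e+00 -8.16425081e-05
  9.69143122e-01  4.64035379e-01] [0.52023572 0.28030938 0.15526009]
tool yang -9.092752603673501
[-3.0348862   0.84998411  0.05339276]
```

Request:
move_arm:
  moves: "-0.3 0.1 0 0 0 0 0.1;-0.6 0.2 0 0 0 0 0.1;-0.9 0.3 0 0 0 0 0.1;-1 0.3 0 0 0 0 0.1;-1 0.3 0 0 0 0 0.1"

```text
time: 18.7
position: [0.5328, 0.1755, 0.1538]
tool_rot: [0.762, 0.648, -0.002, -0.002]
ft_force: [0.4, 0.8, -3.4]
grip_width: 0.0218
grip_force: 50.0
```

Request:
move_arm:
  moves: "-0.3 0.1 0 0 0 0 0.1;-0.6 0.2 0 0 0 0 0.1;-0.9 0.3 0 0 0 0 0.1;-1 0.3 0 0 0 0 0.1;-1 0.3 0 0 0 0 0.1"

```text
time: 19.2
position: [0.5476, 0.0734, 0.1551]
tool_rot: [0.761, 0.648, -0.001, -0.001]
ft_force: [-0.4, -0.1, -4.3]
grip_width: 0.0218
grip_force: 50.0
```

Request:
move_arm:
  moves: "-0.3 0.1 -0.1 0 0 0 0.1;-0.6 0.2 -0.1 0 0 -0.06 0.1;-0.9 0.25 -0.1 0 0 -0.12 0.1;-1 0.25 -0.1 0 0 -0.194 0.1;-1 0.25 -0.1 0 0 -0.194 0.1;-1 0.25 -0.1 0 0 -0.194 0.1;-1 0.25 -0.1 0 0 -0.194 0.1"

```text
time: 19.9
position: [0.557, -0.0272, 0.1658]
tool_rot: [0.654, 0.757, 0.0, -0.001]
ft_force: [0.2, 0.7, -3.6]
grip_width: 0.0216
grip_force: 50.0
```

Run:
```python
from h import *
o=robot.get_obs();r=R.from_quat(o['tool_rot']).as_matrix();print(o['position'],o['moment'],'tool yang',np.degrees(np.arctan2(r[1,1],r[0,1])),r[:,2]);print(tool([.5562,-.0328,.15]))
# handle as held vs tool: fit in wrist image at current height
snap('wrist','w9');snap('top','t9');P=o['position'];dz=P[2]-.0665
from fit import fit
for f in('w9','t9'): 
  v=fit(f,[P[0],P[1],np.radians(8.4)],.048+dz,.082+dz)
```

```text
[ 0.55700302 -0.02722503  0.16577388] [-0.04106182 -0.08424275 -0.0405416 ] tool yang 8.375457314365258 [-8.19043854e-04  9.41862074e-04 -9.99999221e-01]
[-0.05415121 -0.01595879  0.15769277]
mask [ 236  183   45   68 2919] [258.3 217.4] exp [257.9 194.7]
x y yaw [557.03365979 -28.7541947   11.86068294] cost 0.4929631525076765
mask [372 125  27  25 237] [385.  137.1] exp [255.3 198.8]
x y yaw [557.00301584 -27.22503227  14.66076572] cost 1.0
```

Request:
move_arm:
  moves: "-0.042 -0.016 0 0 0 0 0.1;-0.042 -0.016 0.15 0 0 0 0.1;-0.042 -0.016 0.3 0 0 0 0.1;-0.042 -0.016 0.4 0 0 0 0.1;-0.042 -0.016 0.4 0 0 0 0.1"

```text
time: 20.5
position: [0.5553, -0.0333, 0.1247]
tool_rot: [0.654, 0.757, -0.001, -0.002]
ft_force: [-0.8, -0.9, -3.8]
grip_width: 0.0215
grip_force: 50.0
```

Request:
move_arm:
  moves: "0 0 0.04 0 0 0 0.1;0 0 0.08 0 0 0 0.1;0 0 0.12 0 0 0 0.1;0 0 0.15 0 0 0 0.1;0 0 0.15 0 0 0 0.1"

```text
time: 21.0
position: [0.5561, -0.0335, 0.1107]
tool_rot: [0.654, 0.757, -0.0, -0.0]
ft_force: [1.1, -0.8, -4.7]
grip_width: 0.0218
grip_force: 50.0
```

Request:
move_arm:
  moves: "0 0 0.06 0 0 0 0.1;0 0 0.12 0 0 0 0.1;0 0 0.18 0 0 0 0.1;0 0 0.23 0 0 0 0.1;0 0 0.26 0 0 0 0.1;0 0 0.275 0 0 0 0.1;0 0 0.275 0 0 0 0.1"

```text
time: 21.7
position: [0.5563, -0.0335, 0.0833]
tool_rot: [0.654, 0.757, -0.0, -0.0]
ft_force: [0.0, -0.3, -4.9]
grip_width: 0.0215
grip_force: 50.0
```

Nearly shut with no jamming. I'll press down in small steps.

Request:
move_arm:
  moves: "0 0 0.01 0 0 0 0.1;0 0 0.015 0 0 0 0.1;0 0 0.015 0 0 0 0.1;0 0 0.015 0 0 0 0.1"
  squeeze: 60

```text
time: 22.1
position: [0.5566, -0.0336, 0.0825]
tool_rot: [0.654, 0.757, 0.0, 0.0]
ft_force: [-0.6, 0.3, 0.7]
grip_width: 0.0219
grip_force: 60.0
```

Request:
move_arm:
  moves: "0 0 0.01 0 0 0 0.1;0 0 0.01 0 0 0 0.1;0 0 0.01 0 0 0 0.1;0 0 0.01 0 0 0 0.1"

```text
time: 22.5
position: [0.5566, -0.0336, 0.0825]
tool_rot: [0.654, 0.757, 0.0, 0.001]
ft_force: [-2.3, 1.1, 6.7]
grip_width: 0.0215
grip_force: 60.0
```

Request:
move_arm:
  moves: "0 0 0.007 0 0 0 0.1;0 0 0.014 0 0 0 0.1;0 0 0.014 0 0 0 0.1;0 0 0.014 0 0 0 0.1;0 0 0.014 0 0 0 0.1"

```text
time: 23.0
position: [0.5566, -0.0336, 0.0824]
tool_rot: [0.654, 0.757, 0.0, 0.001]
ft_force: [-5.6, 0.3, 16.1]
grip_width: 0.0214
grip_force: 60.0
```

Run:
```python
from h import *
o=robot.get_obs();r=R.from_quat(o['tool_rot']).as_matrix()
print(o['position'],o['ft_force'],o['moment'],np.degrees(np.arctan2(r[1,1],r[0,1])),r[:,2].round(4),o['joint_velocities'].round(3))
```

```text
[ 0.55656254 -0.03363997  0.08243699] [-5.57368312  0.25599004 16.0855396 ] [ 0.07663154  0.69364192 -0.04401062] 8.380677515852787 [ 1.4e-03 -6.0e-04 -1.0e+00] [ 0.001  0.001  0.    -0.002  0.001  0.   ]
```

```bash
python3 -c "
from rig import robot
print(robot.hand_in())"
```

```text
the job is handed in; nothing more can be done
None
```

I handed the job in at about 23 s with both rings on the post, the mould shut at the expected height, and the arm holding the handle and pressing with about 16 N; no verdict came back, and the final closure was judged from height and force readings, not a picture.

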